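# Zero the crank-fed depth stop and set it three turns out

### The job

Set the depth stop: wind its crank back anticlockwise (seen from above) until you feel it come up gently against its internal end stop, without straining it. From there wind it exactly three full turns clockwise, without overshooting, so that the handle finishes pointing the way it pointed at the stop; there is no scale, so count. Then let go of the handle and leave the things standing around the unit alone.

Things in the scene. Friction and masses are not known exactly. Their poses are not given: they have to be found in the camera images.
- unit: The depth stop's grey gear housing on a base plate 150 x 130 x 12 mm bolted to the worktop (it cannot shift), cover 68 mm above the worktop. Origin on the worktop under the crank spindle; z up; -x is the side where the round guide nose and rod come out; turned by up to about 30 degrees. Which way the crank arm points at the internal end stop is not marked: it must be felt.
- spindle (a point): Point on the crank's upright axis, 119 mm above the worktop; hub and nut end at 95 mm. Turning takes about 3 N at the handle (dry friction; it stays where left). It starts 0.4 to 1.1 turns clockwise of the end stop. There the resistance rises over the friction by about 3.5 N per mm of handle travel; over 7 mm of travel into it (some 25 N) strains it.
- knob (a point): Centre of the crank's handle: an upright black cylinder, 23 mm in diameter, 47 mm tall (92 to 139 mm above the worktop), on the end of the flat steel crank arm (top 91 mm above the worktop), 50 mm from the spindle axis. It spins freely on its own pin, so it can be held without turning the hand while it is led round the circle.
- stop_plate (a point): Centre of the front face of the square steel stop plate (8 x 50 x 44 mm) on the end of the rod. It creeps out along the unit's -x by 6 mm per clockwise turn of the crank and back in when wound anticlockwise. Its place at the end stop is not given.
- jar: Bystander: screw-top clear jar, 56 mm in diameter, 90 mm tall, origin under its centre. Leave it alone.
- block: Bystander: pine offcut 45 x 120 x 45 mm, origin under its centre. Leave it alone.
- tape: Bystander: yellow tape measure 43 x 79 x 66 mm, origin under its centre. Leave it alone.

How it is judged:
By the outcome, as a careful person would: the job done as asked, in the order asked, and still so for the second after the job is handed in, with the robot touching nothing.
It also fails if it takes over 67 s, if anything falls off the work surface, if the arm or the gripper's body presses on something with over 40 N, if the wrist force passes 120 N, or if a joint passes its speed limit or range.

### The arm

A 6-joint arm with a two-finger parallel gripper is mounted at the origin on a cart in front of the work surface, level with it; the furniture and walls round the work are solid. World frame = base frame: x ahead of the robot, y to its left, z up, the work surface at z = 0. Lengths are in m, angles in rad, forces in N, time in s.
With the tool pointing down it reaches from about 0.2 to 0.875 m from the base axis. Payload 3.4 kg.
Tool frame: the origin (TCP) lies between the finger pads; the fingertips stand 25 mm ahead of it and the grasp point (between the pads) lies 6 mm ahead of it (r.nose_length is the z of the fingertips in the tool frame, in m); z points along the fingers, y is the line along which they close (so a half turn about z gives the same grasp; the last joint's range is limited). The gripper opens to 94 mm and grips with 3 to 60 N. Pads are 16 mm wide; open, the fingers measure 119 mm over their backs; the gripper's body (75 mm by 177 mm) begins 78 mm behind the grasp point.
Start: joints at [-1.344, 0.276, 1.505, -0, 1.361, -0.121], TCP at [0.196, -0.541, 0.23] pointing down, gripper open.
Joint ranges: [-2.89, 2.89], [-0.75, 2.08], [0.22, 2.7], [-1.18, 4.32], [0.11, 2.71], [-2.7, 2.7]. Speed limits (rad/s): [2.57, 2.57, 3.14, 3.14, 3.14, 3.14].

### API

Orientations are given as a unit quaternion [w, x, y, z].
In Python, from plant import r, gripper_to, inverse_kinematics, vision, models, telemetry gives the robot as it stands. Calls block until the motion is done:
- r.move_to(position, orientation): joint-space move of the TCP to a pose.
- r.move_l(position, rot=None, vel=0.15, guard=None): straight line of the TCP; rot=None keeps the orientation; vel is the mean speed in m/s. With guard (N) it stops when the force on the tool has changed by that much, and returns True; else False.
- r.movej(angles): joint-space move.
- gripper_to(opening, f_grip=None): finger opening in m; f_grip is the grip in N (None keeps the last); returns when the fingers have stopped.
- r.hold(seconds).
- inverse_kinematics(position, orientation): joint angles nearest the present ones, or None.
- vision.snapshot(name): name is "scene" or "top"; returns the picture (420x560x3 uint8, red, green, blue); there is no depth.
- vision.get_calibration(name): a dict with "fx", "fy", "cx", "cy" (pixels), "position" and "orientation" of the camera in the world. Camera axes: x right, y down, z forward; pixel columns grow to the right and rows downward; lengths in m; the calibration is good to about 2 mm. A picture is of the moment at which its call begins. get_calibration takes no time and is no camera call.
A pose or a line that the arm cannot do raises r.PlanningError and nothing moves.
- r.sign_off(): hands the job in; it is judged then, once.
Trained networks look in the newest picture that a camera, given by its name, has taken for a name from the list of things; names that differ only in an ending like _2 or _b are one class to them, and where a whole thing is asked for, a point or a joint stands for the part that bears it (a point fixed in the world has none). Each returns a list of dicts, best first, with "score" (0 to 1); they miss things now and then, are a little off and sometimes report something else, mostly with a low value. They report only what shows in the picture. A call takes as long as a camera call.
- models.boxes_of(thing, camera): "at" ([x, y, z] in m, in world coordinates, good to about 4 mm: the middle of the surface that is visible of it).
- models.regions_of(thing, camera): "pixels" (420x560 bool, what is visible of it).
- models.mark_of(thing, camera): "at" ([x, y, z] in m, in world coordinates, good to about 4 mm: a listed point, or the origin of a listed thing).
Readings, each from a call of its own:
- telemetry.current_t(): time.
- telemetry.current_joints(): joint angles.
- telemetry.current_dq(): joint speeds.
- telemetry.current_joint_efforts(): joint torques, N m.
- telemetry.current_ee_pos(): TCP position.
- telemetry.current_tool_rot(): TCP orientation.
- telemetry.current_wrist_force(): force on the tool from outside, world axes, zero at the start.
- telemetry.current_torque(): the same for the moment, N m.
- telemetry.current_opening(): finger opening in m.
- telemetry.current_finger_force(): force on a finger pad.
Only numpy, scipy, OpenCV 4.12 (cv2) and the standard library are available. Lean on these libraries where they do the work, as an engineer would, in place of code of your own. Each camera call takes 0.05 s, during which the arm holds its last target. There are 200 camera calls.

## Working session

There is one attempt and no reset: what is moved stays moved. The work goes in short steps, each a Python script; the robot and the scene stay as the last script left them, time stands still between calls to the robot, and variables do not carry over. Pictures are saved under pics/ and viewed, at most 10 in all, crops included, and the job is handed in when it is done.

```bash
mkdir -p pics; ls; python3 - <<'E'
from plant import r, vision, models, telemetry
import cv2,numpy as np
for c in ("scene","top"):
    im=vision.snapshot(c); cv2.imwrite(f"pics/{c}0.png",im[:,:,::-1])
    k=vision.get_calibration(c); print(c,{a:np.round(b,3) for a,b in k.items()})
    for t in ("unit","spindle","knob","stop_plate","jar","block","tape"):
        print(t,[(np.round(d["at"],4),round(d["score"],2)) for d in models.mark_of(t,c)[:2]])
print(telemetry.current_t(),telemetry.current_tool_rot(),telemetry.current_wrist_force())
E
```

```text
pics
scene {'fx': np.float64(421.013), 'fy': np.float64(421.013), 'cx': np.float64(274.159), 'cy': np.float64(211.971), 'position': array([0.308, 0.755, 0.607]), 'orientation': array([ 0.091, -0.206,  0.869, -0.441])}
unit [(array([0.5815, 0.0748, 0.0011]), 0.94), (array([0.5707, 0.0277, 0.1154]), 0.57)]
spindle [(array([0.5821, 0.0731, 0.1189]), 0.56)]
knob [(array([0.5708, 0.0264, 0.1161]), 0.52), (array([0.7371, 0.0283, 0.0023]), 0.24)]
stop_plate [(array([0.4955, 0.0594, 0.0391]), 0.57)]
jar [(array([0.735 , 0.0278, 0.0013]), 0.58)]
block [(array([ 7.319e-01,  1.592e-01, -2.000e-04]), 0.9)]
tape [(array([ 0.5451,  0.2658, -0.0018]), 0.7)]
top {'fx': np.float64(452.664), 'fy': np.float64(452.664), 'cx': np.float64(285.287), 'cy': np.float64(206.116), 'position': array([0.486, 0.133, 1.027]), 'orientation': array([-0.055,  0.715, -0.696,  0.033])}
unit [(array([0.5776, 0.072 , 0.003 ]), 0.65)]
spindle [(array([0.5822, 0.071 , 0.1197]), 0.8)]
knob [(array([0.5734, 0.0245, 0.1241]), 0.65), (array([0.5777, 0.0714, 0.0006]), 0.63)]
stop_plate [(array([0.4966, 0.0627, 0.0342]), 0.67)]
jar [(array([0.7447, 0.0284, 0.001 ]), 0.94)]
block [(array([0.573 , 0.0218, 0.1216]), 0.72), (array([0.7335, 0.1615, 0.0019]), 0.7)]
tape [(array([ 0.5475,  0.2708, -0.0008]), 0.57)]
0.8 [4.23939179e-05 9.84920319e-01 1.73008562e-01 9.20352754e-06] [0.24324214 0.36647073 0.07815395]
```

View pics/top0.png

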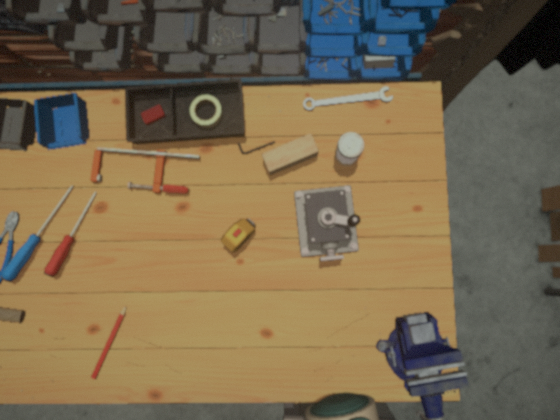

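View pics/scene0.png

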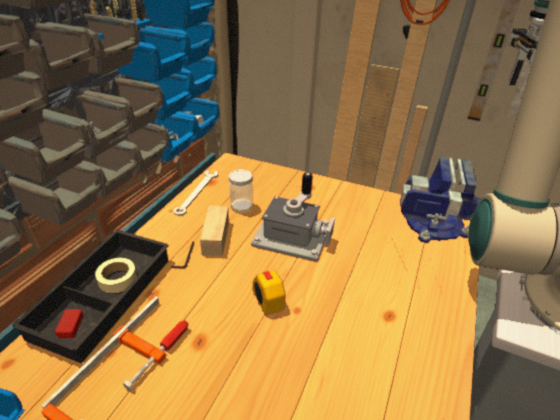

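```bash
cat >> h.py <<'E'
Q=[0,np.sqrt(.5),np.sqrt(.5),0]
E
python3 - <<'E'
from h import *
import cv2
k=[.572,.0255]
gripper_to(.065,20)
r.move_to([*k,.20],Q)
r.move_l([*k,Z],vel=.1,guard=8)
print(P(),T.current_t(),F())
cv2.imwrite("pics/s1.png",cv2.resize(vision.snapshot("scene")[130:280,220:420,::-1],None,fx=3,fy=3))
print([(np.round(d["at"],4),round(d["score"],2)) for d in models.mark_of("knob","scene")[:2]])
E
```

```text
[0.57253846 0.02536671 0.12951881] 4.7167 [ 0.7363196   0.16210005 -0.60369658]
[(array([0.5746, 0.0258, 0.1164]), 0.67)]
```

View pics/s1.png

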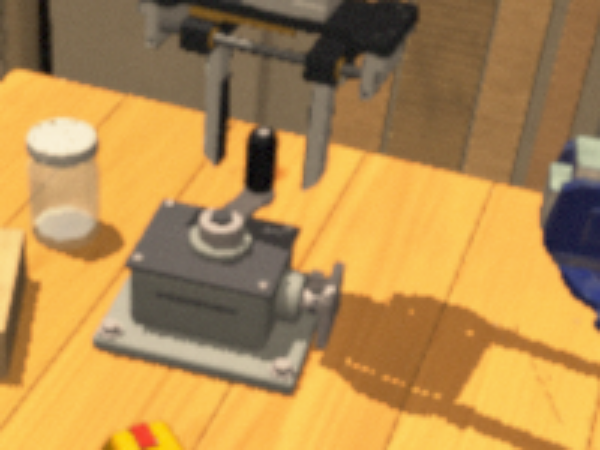

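The picture shows the knob, at crop (262,160), standing midway between the fingers at (217,100) and (317,130). Next I grip it and make the first small anticlockwise steps.

```bash
python3 - <<'E'
from h import *
gripper_to(.015,20)
print("open",T.current_opening(),T.current_finger_force(),F(),P(),T.current_t())
F0=F(); p=P()[:2]
c=np.array([.582,.072]); a=np.arctan2(*(p-c)[::-1]); c=p-R*np.array([np.cos(a),np.sin(a)])
log=[]; o=np.zeros(2)
for i in range(5):
    a+=np.radians(10); u=np.array([np.cos(a),np.sin(a)]); t=np.array([-u[1],u[0]])
    tgt=c+R*u+o
    s=r.move_l([*tgt,Z],vel=.04,guard=25)
    f=(F()-F0)[:2]; q=P()
    print(np.degrees(a).round(1),"cmd",tgt.round(4),"act",q.round(4),"fr %.1f ft %.1f"%(f@u,f@t),s,round(T.current_t(),2))
    log.append(q[:2])
    if s: break
    o+=np.clip(f@u,-10,10)*1e-4*u
E
```

```text
open 0.022583322773383596 19.999680522596464 [ 3.39282937 -0.47921945 -1.72018488] [0.57314336 0.0254065  0.12916646] 5.55
-90.8 cmd [0.5818 0.0245] act [0.5819 0.0245 0.1291] fr -0.4 ft -4.1 False 5.95
-80.8 cmd [0.5905 0.0252] act [0.5913 0.0252 0.1291] fr -0.6 ft -2.8 False 6.32
-70.8 cmd [0.5989 0.0274] act [0.5998 0.0275 0.1291] fr -0.9 ft -2.9 False 6.68
-60.8 cmd [0.6069 0.0311] act [0.6077 0.0312 0.1291] fr -1.1 ft -3.1 False 7.05
-50.8 cmd [0.614  0.0361] act [0.6148 0.0362 0.1291] fr -0.9 ft -2.5 False 7.42
```

```bash
cat >> h.py <<'E'
def step(c,a,o,vel,guard):
    u=np.array([np.cos(a),np.sin(a)]); t=np.array([-u[1],u[0]])
    s=r.move_l([*(c+R*u+o),Z],vel=vel,guard=guard)
    f=F()[:2]-F0
    return s,f@u,f@t,o+np.clip(f@u,-10,10)*1e-4*u
F0=np.array([.7,.16])
E
python3 - <<'E'
from h import *
import json
p=np.array([.57314,.02541]); c=np.array([.582,.072])
a=np.arctan2(*(p-c)[::-1]); c=p-R*np.array([np.cos(a),np.sin(a)]); a0=a; a+=np.radians(50)
o=np.zeros(2); pts=[]
while a-a0<np.radians(420):
    n=a-a0; a+=np.radians(10)
    s,fr,ft,o=step(c,a,o,.07 if n<np.radians(130) else .045,7)
    q=P(); pts.append(q[:2].tolist())
    print(round(np.degrees(a-a0)),q[:2].round(4),"fr %.1f ft %.1f"%(fr,ft),s,o.round(4),round(T.current_t(),2))
    if s or ft<-6: break
json.dump(dict(c=c.tolist(),o=o.tolist(),pts=pts,a0=a0,a=a),open("st.json","w"))
A=np.array(pts); x=np.linalg.lstsq(np.c_[2*A,np.ones(len(A))],(A**2).sum(1),rcond=None)[0]
print("fit",x[:2],np.sqrt(x[2]+x[:2]@x[:2]),c)
E
```

```text
60 [0.6211 0.0425] fr 0.5 ft 1.6 False [ 0. -0.] 7.69
70 [0.626  0.0496] fr 0.1 ft 1.1 False [ 0. -0.] 7.97
80 [0.6297 0.0574] fr -0.0 ft -0.0 False [ 0. -0.] 8.24
90 [0.6319 0.0658] fr 0.6 ft 0.4 False [ 0.0001 -0.    ] 8.52
100 [0.6327 0.0745] fr 0.4 ft 0.8 False [ 0.0001 -0.    ] 8.79
110 [0.6319 0.0832] fr 0.4 ft 0.4 False [ 0.0002 -0.    ] 9.07
120 [0.6297 0.0916] fr 0.6 ft 1.5 False [ 0.0002 -0.    ] 9.34
130 [0.626  0.0995] fr 1.2 ft 0.9 False [0.0003 0.    ] 9.62
140 [0.624  0.1027] fr -1.6 ft 3.7 True [ 0.0002 -0.0001] 9.82
fit [0.58274904 0.07453038] 0.04994389392024382 [0.58248107 0.07452969]
```

```bash
python3 - <<'E'
from h import *
import cv2
print(T.current_opening(),T.current_finger_force(),P(),T.current_wrist_force(),T.current_torque())
cv2.imwrite("pics/s2.png",cv2.resize(vision.snapshot("scene")[130:280,220:420,::-1],None,fx=3,fy=3))
print([(np.round(d["at"],4),round(d["score"],2)) for d in models.mark_of("knob","scene")[:2]])
E
```

```text
0.02245744516623302 20.00128871644847 [0.62396492 0.10271981 0.12909111] [-2.84381892  1.98528794  2.94199478] [ 0.49882109  0.32934935 -0.00062743]
[]
```

View pics/s2.png

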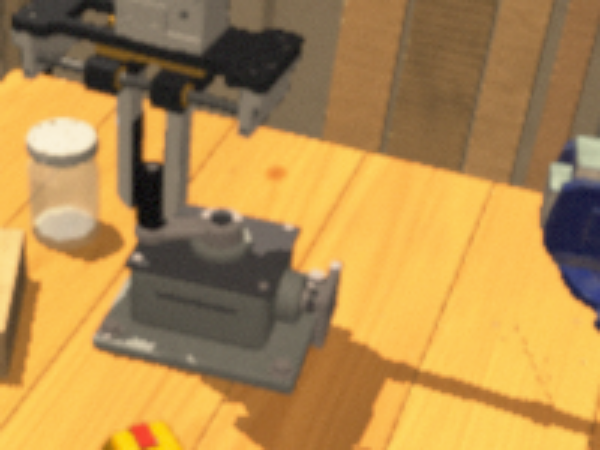

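```bash
python3 - <<'E'
from h import *
import json
S=json.load(open("st.json")); c=np.array(S["c"]); o=np.array(S["o"]); a0=S["a0"]
d=P()[:2]-c-[.0007,0]; a=np.arctan2(d[1],d[0]); print("at",np.degrees(a-a0))
while a-a0<np.radians(420):
    a+=np.radians(8)
    s,fr,ft,o=step(c,a,o,.03,10)
    q=P(); f=T.current_wrist_force()
    print(round(np.degrees(a-a0),1),q[:2].round(4),"fr %.1f ft %.1f"%(fr,ft),np.round(f,1),s,round(T.current_t(),2))
    if s or ft<-6: break
S.update(o=o.tolist(),a=a); json.dump(S,open("st.json","w"))
E
```

```text
at 134.8077727189334
142.8 [0.6201 0.1077] fr -1.1 ft -2.3 [ 1.4 -2.2  2.2] False 10.38
150.8 [0.6141 0.1134] fr -0.4 ft -0.4 [ 0.7 -0.4  3.9] False 10.76
158.8 [0.6084 0.1174] fr -0.3 ft 0.5 [0.1 0.2 3.4] False 11.14
166.8 [0.6022 0.1206] fr 0.3 ft -0.2 [1.  0.4 4.8] False 11.53
174.8 [0.5955 0.1228] fr 0.9 ft 0.2 [0.7 1.1 4.7] False 11.91
182.8 [0.5886 0.1242] fr -0.1 ft 0.3 [0.4 0.1 5.6] False 12.29
190.8 [0.5816 0.1245] fr 0.6 ft 0.3 [0.4 0.7 5.3] False 12.68
198.8 [0.5758 0.1241] fr 0.4 ft -2.7 [3.3 0.9 3.5] False 13.06
206.8 [0.5757 0.1241] fr 0.2 ft -2.0 [2.6 1.  0.2] True 13.28
```

```bash
python3 - <<'E'
from h import *
import json
S=json.load(open("st.json")); c=np.array(S["c"]); o=np.array(S["o"]); a0=S["a0"]
print(T.current_t(),P(),np.round(T.current_wrist_force(),1),T.current_dq())
a=a0+np.radians(198.5)
for i in range(5):
    a+=np.radians(1.2)
    s,fr,ft,o=step(c,a,o,.02,None); r.hold(.1)
    q=P(); f=T.current_wrist_force()
    d=q[:2]-c-[.0005,0]
    print(round(np.degrees(a-a0),2),round(np.degrees(np.arctan2(d[1],d[0])-a0),2),q.round(4),"fr %.1f ft %.1f"%(fr,ft),np.round(f,1),T.current_opening(),round(T.current_t(),2))
    if np.hypot(*f[:2])>12: break
S.update(o=o.tolist(),a=a); json.dump(S,open("st.json","w"))
E
```

```text
13.2833 [0.57566316 0.12407263 0.12912508] [2.6 1.  0.2] [-0.00034729  0.00639544 -0.00823991  0.00214703  0.01449114  0.00022172]
199.7 199.4 [0.5755 0.124  0.1291] fr 0.5 ft -4.6 [5.1 0.8 1.9] 0.02235001737847498 13.69
200.9 199.51 [0.5754 0.124  0.1291] fr 0.1 ft -6.3 [ 7.   1.4 -0.6] 0.022271360085129446 14.04
202.1 199.65 [0.5753 0.124  0.1291] fr 0.4 ft -8.6 [ 9.6  1.5 -1.3] 0.022516696378181048 14.39
203.3 199.75 [0.5752 0.124  0.1292] fr 0.1 ft -10.2 [10.5  1.7 -2.4] 0.02240140311708684 14.74
204.5 199.87 [0.5751 0.1239 0.1292] fr -1.3 ft -11.3 [13.2  2.9 -4.3] 0.02285477822144687 15.09
```

```bash
python3 - <<'E'
from h import *
import json
S=json.load(open("st.json")); c=np.array(S["c"]); o=np.array(S["o"]); a0=S["a0"]
a=a0+np.radians(188)
step(c,a,o,.03,None)
for i in range(20):
    a+=np.radians(1.25)
    step(c,a,o,.03,None); r.hold(.05)
    q=P(); f=F(); d=q[:2]-c-[.0005,0]; u=np.array([-np.sin(a),np.cos(a)])
    print(round(np.degrees(a-a0),2),round(np.degrees(np.arctan2(d[1],d[0])-a0),2),q[:2].round(5),"ft %.1f"%((f[:2]-F0)@u),np.round(f,1),round(T.current_t(),2))
    if np.hypot(*f[:2])>13: break
E
```

```text
189.25 191.55 [0.5823  0.12453] ft 1.1 [-0.3  1.4  6.1] 16.02
190.5 191.7 [0.58217 0.12452] ft -0.4 [1.1 1.  5.7] 16.32
191.75 192.07 [0.58185 0.12451] ft -2.0 [2.7 1.1 5. ] 16.62
193.0 193.29 [0.58078 0.12451] ft -1.8 [2.5 0.9 5.5] 16.92
194.25 194.81 [0.57946 0.12443] ft -1.9 [ 2.6 -0.4  5.6] 17.22
195.5 196.11 [0.57832 0.12437] ft -0.6 [1.2 1.2 4.8] 17.52
196.75 197.34 [0.57725 0.12424] ft -0.8 [1.3 1.2 4.9] 17.82
198.0 198.57 [0.57619 0.12415] ft -1.6 [2.2 0.9 5.2] 18.12
199.25 199.39 [0.57547 0.12406] ft -3.0 [3.6 0.8 4. ] 18.42
200.5 199.5 [0.57537 0.12403] ft -5.3 [5.8 1.8 2.7] 18.72
201.75 199.61 [0.57529 0.12402] ft -7.8 [8.3 2.1 0.7] 19.02
203.0 199.73 [0.57518 0.12398] ft -9.3 [ 9.8  2.2 -0.9] 19.32
204.25 199.81 [0.57512 0.12392] ft -11.7 [12.1  3.1 -2.5] 19.62
205.5 199.9 [0.57505 0.12388] ft -12.4 [12.3  4.9 -3.5] 19.92
```

```bash
python3 - <<'E'
from h import *
import json
S=json.load(open("st.json")); c=np.array(S["c"]); o=np.array(S["o"]); a0=S["a0"]
def ang():
    d=P()[:2]-c-[.0005,0]; return np.degrees(np.arctan2(d[1],d[0])-a0)
m=ang(); tot=m; cmd=198.9; end=198.9-1080+10; n=0
while cmd>end:
    cmd=max(cmd-17.8,end); a=a0+np.radians(cmd)
    s,fr,ft,o=step(c,a,o,.08,25)
    tot+=(ang()-tot+180)%360-180; n+=1
    if n%6==0 or s or cmd==end: print(round(cmd,1),round(tot,2),"fr %.1f ft %.1f"%(fr,ft),s,o.round(4),round(T.current_t(),2),round(T.current_opening(),4))
    if s or abs(fr)>15: break
S.update(o=o.tolist(),cmd=cmd,tot=tot); json.dump(S,open("st.json","w"))
E
```

```text
181.1 193.63 fr 0.9 ft -2.2 True [0.0001 0.0001] 20.16 0.0222
```

```bash
python3 - <<'E'
from h import *
import json
S=json.load(open("st.json")); c=np.array(S["c"]); o=np.array(S["o"]); a0=S["a0"]
def ang():
    d=P()[:2]-c-[.0005,0]; return np.degrees(np.arctan2(d[1],d[0])-a0)
tot=ang(); cmd=tot; end=198.9-1080+10; n=0; print(tot)
while cmd>end:
    cmd=max(cmd-17.8,end); a=a0+np.radians(cmd)
    s,fr,ft,o=step(c,a,o,.08,30)
    tot+=(ang()-tot+180)%360-180; n+=1
    if n%6==0 or s or cmd==end: print(round(cmd,1),round(tot,2),"fr %.1f ft %.1f"%(fr,ft),s,o.round(4),round(T.current_t(),2),round(T.current_opening(),4))
    if s or abs(fr)>15: break
S.update(o=o.tolist(),cmd=cmd,tot=tot); json.dump(S,open("st.json","w"))
E
```

```text
193.6307384366547
86.8 85.08 fr 0.5 ft -2.0 False [0.0004 0.0002] 22.21 0.022
-20.0 -22.96 fr -0.3 ft -3.1 False [0.0005 0.0003] 24.26 0.0224
-126.8 -127.47 fr 1.6 ft -1.2 False [0.0004 0.0005] 26.31 0.0222
-233.6 -234.21 fr -0.5 ft -0.9 False [0.0003 0.0005] 28.36 0.0226
-340.4 -343.48 fr 0.3 ft -2.9 False [0.0004 0.0003] 30.41 0.0223
-447.2 -448.15 fr -0.1 ft -1.8 False [0.0003 0.0003] 32.46 0.0222
-554.0 -554.19 fr 0.1 ft -1.1 False [0.0002 0.0005] 34.51 0.0225
-660.8 -663.16 fr 0.3 ft -2.8 False [0.0002 0.0004] 36.56 0.0225
-767.6 -770.11 fr -1.0 ft -3.3 False [0.0003 0.0005] 38.61 0.0224
-871.1 -871.33 fr -0.6 ft -1.9 False [0.0003 0.0005] 40.62 0.0224
```

```bash
python3 - <<'E'
from h import *
import json,cv2
S=json.load(open("st.json")); c=np.array(S["c"]); o=np.array(S["o"]); a0=S["a0"]
def ang():
    d=P()[:2]-c-[.0005,0]; return np.degrees(np.arctan2(d[1],d[0])-a0)
tot=S["tot"]; cmd=S["cmd"]; end=198.9-1080
for i in range(16):
    gap=tot-end
    if gap<.4: break
    cmd-=min(1.3,max(.4,gap*.8)); a=a0+np.radians(cmd)
    s,fr,ft,_=step(c,a,o,.03,None); r.hold(.05)
    tot+=(ang()-tot+180)%360-180
    print(round(cmd,2),round(tot,2),"fr %.1f ft %.1f"%(fr,ft),round(T.current_t(),2))
print(P(),T.current_wrist_force())
S.update(cmd=cmd,tot=tot); json.dump(S,open("st.json","w"))
E
```

```text
-872.4 -871.41 fr -0.3 ft 0.5 40.92
-873.7 -871.6 fr 0.1 ft 2.6 41.23
-875.0 -872.46 fr 0.9 ft 3.0 41.52
-876.3 -873.62 fr 0.6 ft 3.1 41.83
-877.6 -874.94 fr -0.2 ft 3.4 42.12
-878.9 -876.2 fr -1.0 ft 3.0 42.42
-880.2 -877.51 fr 0.1 ft 2.3 42.73
-881.5 -878.81 fr -0.4 ft 3.3 43.02
-882.8 -880.13 fr -0.5 ft 2.4 43.33
-883.57 -880.76 fr -0.7 ft 4.3 43.62
[0.57560527 0.12407193 0.12897497] [-2.94353776 -0.62559439  7.73042283]
```

```bash
python3 - <<'E'
from h import *
import json,cv2
S=json.load(open("st.json")); c=np.array(S["c"]); o=np.array(S["o"]); a0=S["a0"]
cmd=S["cmd"]
for k in (1.2,1.2):
    cmd+=k; print("ft",step(c,a0+np.radians(cmd),o,.03,None)[1:3],P()[:2])
gripper_to(.06); p=P(); print("opened",p,F())
r.move_l([p[0],p[1],.23],vel=.15)
r.move_l([.40,-.2,.30],vel=.3)
im=vision.snapshot("top"); cv2.imwrite("pics/t3.png",cv2.resize(im[120:280,220:420,::-1],None,fx=3,fy=3))
for t in ("spindle","knob","stop_plate"): print(t,[(np.round(d["at"],4),round(d["score"],2)) for d in models.mark_of(t,"top")[:2]])
print(T.current_t())
E
```

```text
ft (np.float64(0.45604045356754336), np.float64(1.755566985207116)) [0.57550891 0.12403356]
ft (np.float64(-0.9274754610941467), np.float64(-0.27407636898213006)) [0.57541644 0.12404812]
opened [0.57573483 0.12453966 0.12898396] [ 1.51296342 -0.16032279 -0.44238325]
spindle [(array([0.5759, 0.1244, 0.1204]), 0.63), (array([0.5859, 0.0721, 0.1226]), 0.61)]
knob [(array([0.5736, 0.1227, 0.1212]), 0.55), (array([ 0.5497,  0.27  , -0.0026]), 0.19)]
stop_plate [(array([0.4834, 0.0631, 0.033 ]), 0.72), (array([0.5821, 0.071 , 0.1171]), 0.54)]
47.3
```

View pics/t3.png

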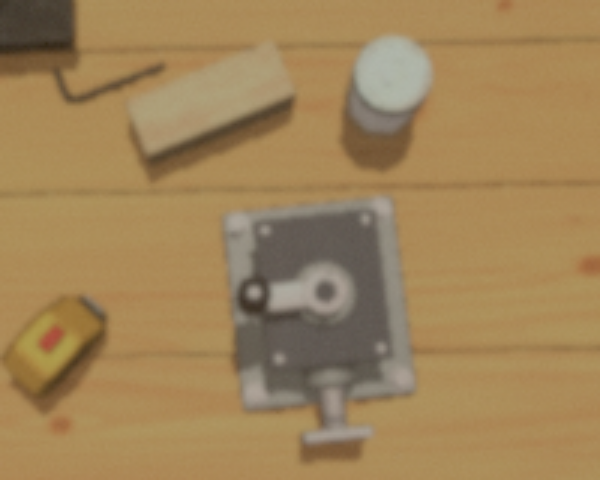

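The knob, at crop (254,295), points along +y as it did at the stop. The stop plate, at (337,435), is about 13–14 mm further out than at the start (14.7 mm expected), and the jar, block and tape measure look undisturbed.

```bash
python3 -c "
from h import *
print(r.sign_off())"
```

```text
the job is handed in; nothing more can be done
None
```

The depth stop is set and handed in: I wound the crank back to its end stop (about 12 N felt at the handle), then three turns clockwise to within about half a degree of where I felt the stop, and that point itself is sure to only 1–2 degrees; the handle is released and nothing else was touched, at about 47 s.

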